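# Sort tagged roller blocks and hold the sander's belt tensioner back

### The arm

A 6-joint arm with a two-finger parallel gripper is mounted at the origin on the work surface. World frame = base frame: x ahead of the robot, y to its left, z up, the work surface at z = 0. Lengths are in m, angles in rad, forces in N, time in s.
With the tool pointing down it reaches from about 0.35 to 0.725 m from the base axis. Payload 6 kg.
Tool frame: the origin (TCP) lies at the very end of the fingers, on their centre line; the grasp point (between the pads) lies 19 mm behind it; x points along the fingers, y is the direction in which the jaws open and shut, and the axes are right-handed (so a half turn about x gives the same grasp; the last joint's range is limited). The gripper opens to 85 mm and grips with 20 to 120 N. Pads are 22 mm wide; open, the fingers measure 114 mm over their backs; the gripper's body (76 mm by 85 mm) begins 54 mm behind the grasp point. The pads swing forward as they close: fully open they stand 13 mm farther back than shut.
Start: joints at [1.524, 0.04, 0.085, 0, -1.615, -0.334], TCP at [0.223, 0.557, 0.231] pointing down, gripper open.
Joint ranges: [-2.56, 2.56], [-1.29, 2.01], [-1.08, 1.49], [-3.29, 1.98], [-2.81, -0.18], [-2.99, 2.99]. Speed limits (rad/s): [2.57, 2.57, 3.01, 3.14, 3.14, 3.14].

### API

Orientations are given as a unit quaternion [x, y, z, w].
In Python, from plant import bot gives the robot as it stands.
- The arm moves only by the tool apply_moves, never from a script. Its argument "commands" is a list of rows, each an object with "grip": the finger opening in cm, from 0 to 8.54; "linear": the shift along the tool's x, y, z in cm, a list of three; "dr": the turn, a rotation vector about the tool's x, y, z in rad, a list of three. In form: [{"grip": grip, "linear": [x, y, z], "dr": [ax, ay, az]}, ...]. A call has 1 to 10 rows; each row shifts and turns the commanded pose from where the row before left it, along the tool's axes as they then stand; what a row does not reach is not made up. A row lasts 1/8 s, in which the tool goes at most 62.5 mm and 10.7 degrees, less where a joint would pass 70% of its speed; a pose out of reach is approached as far as the arm can. A call with a gripper value outside its range is refused whole. The fingers move at their own pace and stop on an object; "grip_force" is the grip in N (left out, the last holds). Time passes only in rows, so rows that do not move let the fingers close. It gives the time, the measured TCP pose, the force and the opening at its end, in the units of the state.
- bot.read_state(): the state, without advancing time (a new reading comes with each control period).
- bot.read_camera(name): name is "scene" or "top" or "wrist"; returns a dict with "color" (480x640x3 uint8, blue, green, red), "range_z" (480x640 float32, m along the optical axis (not along the pixel's ray), 0 where there is no reading), "camera_matrix" (3x3 intrinsics, pixels), "T" (4x4, takes a point from camera to world coordinates). Camera axes: x right, y down, z forward; pixel columns grow to the right and rows downward; lengths in m; the calibration is good to about 2 mm. A picture is of the moment at which its call begins.
- bot.job_done(): hands the job in, once; it reports no verdict.
The state is a dict: "t": time; "joint_pos": joint angles; "qd": joint speeds; "joint_torque": joint torques, N m; "eef_pos": TCP position; "ee_rot": TCP orientation; "contact_force": force on the tool from outside, world axes, zero at the start; "torque": the same for the moment, N m; "gripper_width": opening from 0.0 (shut) to 1.0 (fully open).
Only numpy, scipy, OpenCV 4.12 (cv2) and the standard library are available. Lean on these libraries where they do the work, as an engineer would, in place of code of your own. Each camera call takes 0.05 s, during which the arm holds its last target. There are 200 camera calls.

### The job

We are changing the belt and roller on the edge sander. First set the green-tagged roller block down flat in the green nest (passed) and the red-tagged one in the red nest (reject), without dropping them or disturbing the other things on the bench. Then push the tensioner arm back by its yellow handle, away from the robot, past the click of the orange pawl, and finish holding it there against its spring with the gripper; it springs back if let go, so do not release it.

Things in the scene. Friction and masses are not known exactly. Their poses are not given: they have to be found in the camera images.
- green_block_center (a point): Centre (half-way up) of the green-tagged roller block: a loose U-shaped aluminium block, 50 (its x) x 34 (its y) x 47 mm high, about 160 g, with a black roller between its two cheeks and a flat green plastic tag across the top. It stands upright on the bench; grip it across its 34 mm width (its y), fingers on the two plain cheek faces. z up.
- red_block_center (a point): Centre (half-way up) of the red-tagged roller block: a loose U-shaped aluminium block, 50 (its x) x 34 (its y) x 47 mm high, about 160 g, with a black roller between its two cheeks and a flat red plastic tag across the top. It stands upright on the bench; grip it across its 34 mm width (its y), fingers on the two plain cheek faces. z up.
- green_block: The same green-tagged block, origin at the centre of its underside.
- red_block: The same red-tagged block, origin at the centre of its underside.
- green_nest: The green nest: a fixed shallow plywood tray with green floor and green rim, outside 100 (x) x 84 (y) mm, pocket 84 x 68 mm. Origin at the centre of its underside on the bench, z up; pocket floor 5 mm above the origin, rim 15 mm above it. The two nests may stand in either order.
- red_nest: The red nest: a fixed shallow plywood tray with red floor and red rim, outside 100 (x) x 84 (y) mm, pocket 84 x 68 mm. Origin at the centre of its underside on the bench, z up; pocket floor 5 mm above the origin, rim 15 mm above it. The two nests may stand in either order.
- sander: The edge sander, fixed to the bench: grey base plate 260 (x) x 380 (y) x 18 mm high, origin at the centre of its underside, z up, its -x side towards the robot. A blue motor box (top 143 mm above the bench) and a black drive drum (top 118 mm) stand in its -y half.
- tens_hinge (a point): Point on the vertical hinge pin of the tensioner arm, 50 mm above the bench; its axes are those of the sander.
- handle (a point): Point on the axis of the yellow upright handle at the end of the tensioner arm, 115 mm above the bench, 140 mm (horizontally) from the hinge pin. The handle is a post 18 mm in diameter that rises from the arm's top at 56 mm to 136 mm above the bench. Its y axis points outwards along the arm. On the arm, 72 mm from the hinge, stands a black idler roller 40 mm in diameter, top 108 mm. Beyond the handle the arm ends in a steel tooth, 160 mm from the hinge.
- tensioner (a joint): Swing of the arm, rad: 0 at rest (leaning 0.3 rad from the sander's +y towards its -x), growing as the handle swings away from the robot (clockwise from above); solid stop at 0.62. Its spring pushes back all the way, 5 N at the handle at 0, 11 N at 0.6. The tooth rides over the pawl from 0.33 to 0.47, with up to 5 N more until 0.40, then snaps forward. Past 0.47 it has clicked; it does not lock.
- pawl (a joint): Slide of the sprung orange pawl in its housing on the base plate, m: 0 at rest, about 0.004 as the arm's tooth passes under its nose, 0 again after the click. Works by itself. Its top is 63 mm above the bench.
- paint_can: Bystander: closed paint can with orange label, 100 mm diameter, 120 mm high; origin under its centre.
- glue_bottle: Bystander: white glue bottle, 52 mm diameter, 150 mm high; origin under its centre.
- paint_brush: Bystander: paint brush lying on the bench, along its x.
- screwdriver: Bystander: screwdriver lying on the bench, along its x.
- sanding_cork: Bystander: cork sanding block 100 x 60 x 35 mm; origin under its centre.
- pine_offcut: Bystander: pine offcut 120 x 45 x 20 mm; origin under its centre.
- filler_jar: Bystander: small jar, 60 mm diameter, 55 mm high; origin under its centre.
There are look-alikes about, which are no part of the job. Leave any pink or purple look-alike of the red_block alone.

How it is judged:
By the outcome, as a careful person would: the job done as asked, in the order asked, and still so for the second after the job is handed in, while the arm keeps its last pose, push and grip.
It also fails if it takes over 69 s, if anything falls off the work surface, if the arm or the gripper's body presses on something with over 40 N, if the wrist force passes 120 N, or if a joint passes its speed limit or range.

## Working session

There is one attempt and no reset: what is moved stays moved. The work goes in short steps, Python scripts to look and compute and a tool call to move; the robot and the scene stay as the last step left them, time stands still between calls to the robot, and variables do not carry over. Pictures are saved under pics/ and viewed, about 8 in all and at most 12, crops included, and the job is handed in when it is done.

Besides the shell and the picture viewer there is one more tool, called after "Request:" in YAML: its name, and indented under it one key for each argument. apply_moves: Moves the arm, as the interface text tells. Its arguments: {"type":"object","properties":{"commands":{"type":"array"},"grip_force":{"type":"number"}},"required":["commands"]}

```bash
mkdir -p pics; ls; python3 - <<'E'
from plant import bot
import cv2,numpy as np
s=bot.read_state();print({k:np.round(v,3).tolist() for k,v in s.items()})
for n in("scene","top"):
    c=bot.read_camera(n);cv2.imwrite(f"pics/{n}0.png",c["color"]);np.savez(f"pics/{n}0.npz",**c);print(n,np.round(c["camera_matrix"],1).tolist(),np.round(c["T"],3).tolist())
E
```

```text
pics
{'t': 0.0, 'joint_pos': [1.524, 0.041, 0.084, -0.0, -1.616, -0.334], 'qd': [-0.001, 0.001, 0.0, -0.001, -0.002, 0.001], 'joint_torque': [0.0, -36.82, 34.741, 6.932, -0.005, 0.0], 'eef_pos': [0.223, 0.557, 0.23], 'ee_rot': [-0.694, 0.134, 0.694, 0.133], 'contact_force': [0.373, 0.107, -1.207], 'torque': [0.003, 0.01, -0.004], 'gripper_width': 1.001}
scene [[448.4, 0.0, 321.8], [0.0, 448.4, 237.0], [0.0, 0.0, 1.0]] [[0.181, 0.573, -0.799, 1.237], [0.983, -0.092, 0.157, -0.073], [0.016, -0.814, -0.58, 0.611], [0.0, 0.0, 0.0, 1.0]]
top [[621.3, 0.0, 313.1], [0.0, 621.3, 237.8], [0.0, 0.0, 1.0]] [[0.003, -0.984, 0.177, 0.273], [-1.0, -0.002, 0.006, 0.052], [-0.006, -0.177, -0.984, 1.552], [0.0, 0.0, 0.0, 1.0]]
```

View pics/top0.png

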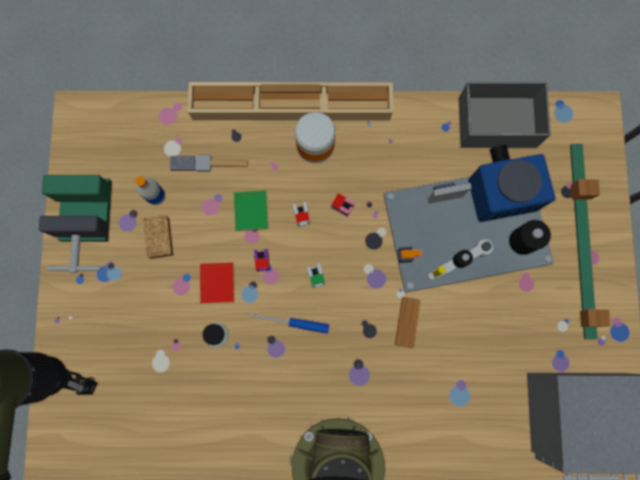

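View pics/scene0.png

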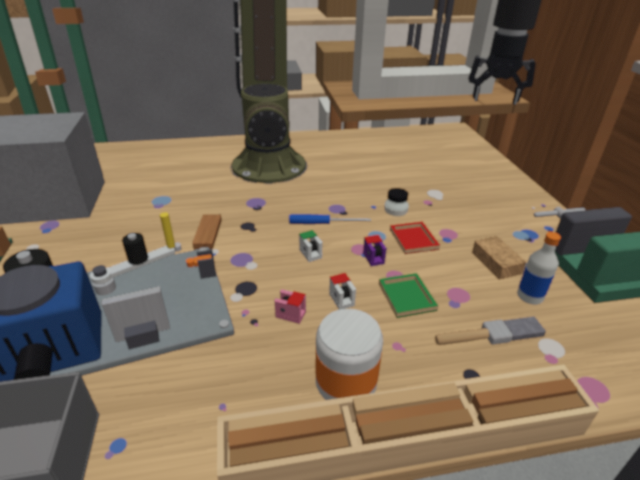

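Top view: the green block is at (316,275). There are three red candidates: (302,214) is a grey aluminium body with a red tag, (343,204) has a pink body and (262,260) a purple body, so I choose (302,214). The green nest is at (251,210) and the red nest at (217,283). The yellow handle is at (438,271), the hinge near (485,247) and the pawl at (410,254).

```bash
cat > h.py <<'E'
import numpy as np, cv2
from scipy.spatial.transform import Rotation as R
def ray(c,uv,z):
    "pixels -> world points on plane z"
    uv=np.atleast_2d(uv).astype(float);K,T=c["camera_matrix"],c["T"]
    d=np.c_[uv,np.ones(len(uv))]@np.linalg.inv(K).T@T[:3,:3].T
    return T[:3,3]+d*((z-T[2,3])/d[:,2])[:,None]
def proj(c,p):
    p=(np.atleast_2d(p)-c["T"][:3,3])@c["T"][:3,:3]@c["camera_matrix"].T
    return p[:,:2]/p[:,2:]
def mask(c,col):
    h=cv2.cvtColor(c["color"],cv2.COLOR_BGR2HSV);H,S,V=cv2.split(h)
    r={"red":((H<7)|(H>174))&(S>170)&(V>90),"green":(H>55)&(H<85)&(S>120)&(V>60),"yellow":(H>22)&(H<35)&(S>170)&(V>110)}[col]
    return r.astype(np.uint8)
def blobs(c,col,z,amin=15):
    out=[]
    for k in cv2.findContours(mask(c,col),cv2.RETR_EXTERNAL,cv2.CHAIN_APPROX_NONE)[0]:
        a=cv2.contourArea(k)
        if a<amin: continue
        w=ray(c,k[:,0],z)[:,:2];(x,y),(l,m),an=cv2.minAreaRect((w*1000).astype(np.float32))
        if l<m:l,m,an=m,l,an+90
        u=k[:,0].mean(0)
        out.append((u.round().tolist(),round(x,1),round(y,1),round(l),round(m),round((an+90)%180-90,1)))
    return out
E
python3 - <<'E'
from h import *
c=dict(np.load("pics/top0.npz"))
for col,zs in(("red",(.047,.015)),("green",(.047,.015)),("yellow",(.136,))):
    for z in zs:
        for b in blobs(c,col,z): print(col,z,b)
for n,uv in(("hinge",(485,247)),("handle_top",(441,269)),("roller",(463,258))): print(n,ray(c,uv,{"hinge":.08,"handle_top":.136,"roller":.108}[n]).round(3))
a=c["color"][185:300,240:355];b=c["color"][180:300,380:560]
cv2.imwrite("pics/crop0.png",np.hstack([cv2.resize(a,(390,390),interpolation=2),cv2.resize(b,(585,390),interpolation=2)])[:, :800])
E
```

```text
red 0.047 ([216.0, 283.0], 432.5, 296.4, 95, 80, 2.9)
red 0.047 ([261.0, 263.0], 480.8, 187.8, 32, 24, -84.1)
red 0.047 ([302.0, 217.0], 598.3, 90.0, 31, 23, -77.1)
red 0.047 ([338.0, 201.0], 636.2, -1.9, 34, 24, -30.4)
red 0.015 ([216.0, 283.0], 435.9, 301.6, 97, 82, 2.9)
red 0.015 ([261.0, 263.0], 485.2, 190.7, 33, 25, -84.1)
red 0.015 ([302.0, 217.0], 605.2, 90.8, 31, 24, -77.1)
red 0.015 ([338.0, 201.0], 643.9, -3.0, 35, 25, -30.4)
green 0.047 ([590.0, 332.0], 314.5, -601.0, 25, 21, -89.8)
green 0.047 ([317.0, 279.0], 442.8, 51.9, 28, 24, -75.8)
green 0.047 ([93.0, 238.0], 539.8, 604.1, 55, 3, -89.9)
green 0.047 ([584.0, 254.0], 505.0, -600.9, 264, 25, 0.1)
green 0.047 ([85.0, 209.0], 612.0, 631.7, 116, 46, 87.2)
green 0.047 ([250.0, 210.0], 613.1, 217.3, 94, 77, 3.8)
green 0.047 ([71.0, 185.0], 675.8, 667.9, 141, 47, -89.9)
green 0.047 ([577.0, 161.0], 738.0, -600.7, 89, 24, -0.1)
green 0.015 ([590.0, 332.0], 315.4, -614.9, 25, 22, -89.8)
green 0.015 ([317.0, 279.0], 446.4, 51.9, 29, 24, -75.8)
green 0.015 ([93.0, 238.0], 545.4, 615.9, 56, 3, -89.9)
green 0.015 ([584.0, 254.0], 509.9, -614.8, 270, 25, 0.1)
green 0.015 ([85.0, 209.0], 619.2, 644.0, 119, 47, 87.2)
green 0.015 ([250.0, 210.0], 620.4, 220.8, 96, 79, 3.8)
green 0.015 ([71.0, 185.0], 684.4, 681.0, 144, 48, -89.9)
green 0.015 ([577.0, 161.0], 747.9, -614.6, 91, 25, -0.1)
yellow 0.136 ([441.0, 270.0], 453.2, -232.1, 13, 11, -46.1)
hinge [[ 0.515 -0.351  0.08 ]]
handle_top [[ 0.455 -0.233  0.136]]
roller [[ 0.485 -0.291  0.108]]
```

View pics/crop0.png

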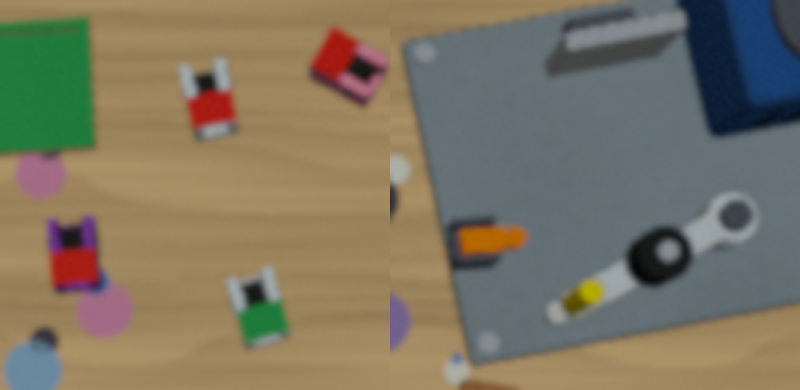

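The crop confirms the choice: a grey body with a red tag at (210,100) and a grey body with a green tag at (260,310), against purple at (75,255) and pink at (345,65). The U opening of the blocks faces world +x. Next is a motion helper and the first move.

```bash
cat >> h.py <<'E'
def go(s,xyz,yawy):
    "yawy: world angle (deg) of tool y (mod 180). prints turn first, then shift in turned tool frame (cm)"
    C=R.from_quat(s["ee_rot"]).as_matrix();best=None
    for a in(yawy,yawy+180):
        a=np.radians(a);y=np.array([np.cos(a),np.sin(a),0]);x=np.array([0,0,-1.]);G=np.c_[x,y,np.cross(x,y)]
        v=R.from_matrix(C.T@G).as_rotvec()
        print("dr",v.round(3),"deg",round(np.degrees(np.linalg.norm(v)),1),"cm",(G.T@(np.array(xyz)-s["eef_pos"])*100).round(2))
def show(s):
    C=R.from_quat(s["ee_rot"]).as_matrix();print("t",round(s["t"],2),"p",np.round(s["eef_pos"],4),"ty",C[:,1].round(3),"tx",C[:,0].round(3),"q",np.round(s["joint_pos"],2),"F",np.round(s["contact_force"],1),"g",round(s["gripper_width"],3))
E
python3 - <<'E'
from h import *;from plant import bot
s=bot.read_state();show(s);go(s,[.43,.05,.22],104)
E
```

```text
t 0.1 p [0.2228 0.5568 0.2304] ty [-0.372 -0.928  0.002] tx [-0.    -0.002 -1.   ] q [ 1.52  0.04  0.08 -0.   -1.62 -0.33] F [ 0.9  0.  -0. ] g 0.999
dr [ 2.516e+00 -2.000e-03 -0.000e+00] deg 144.2 cm [  1.04 -54.18   7.84]
dr [-0.625  0.    -0.002] deg 35.8 cm [ 1.04 54.18 -7.84]
```

Request:
apply_moves:
  commands:
    - {"grip": 8.5, "linear": [0, 0, 0], "dr": [-0.156, 0, 0]}
    - {"grip": 8.5, "linear": [0, 0, 0], "dr": [-0.156, 0, 0]}
    - {"grip": 8.5, "linear": [0, 0, 0], "dr": [-0.156, 0, 0]}
    - {"grip": 8.5, "linear": [0, 0, 0], "dr": [-0.156, 0, 0]}

```text
t: 0.6
eef_pos: [0.2229, 0.5568, 0.2307]
ee_rot: [-0.701, -0.087, 0.702, -0.088]
contact_force: [-1.0, -0.2, 0.1]
gripper_width: 0.991
```

Request:
apply_moves:
  commands:
    - {"grip": 5.5, "linear": [0.1, 5.4, -0.8], "dr": [0, 0, 0]}
    - {"grip": 5.5, "linear": [0.1, 5.4, -0.8], "dr": [0, 0, 0]}
    - {"grip": 5.5, "linear": [0.1, 5.4, -0.8], "dr": [0, 0, 0]}
    - {"grip": 5.5, "linear": [0.1, 5.4, -0.8], "dr": [0, 0, 0]}
    - {"grip": 5.5, "linear": [0.1, 5.4, -0.8], "dr": [0, 0, 0]}
    - {"grip": 5.5, "linear": [0.1, 5.4, -0.8], "dr": [0, 0, 0]}
    - {"grip": 5.5, "linear": [0.1, 5.4, -0.8], "dr": [0, 0, 0]}
    - {"grip": 5.5, "linear": [0.1, 5.4, -0.8], "dr": [0, 0, 0]}
    - {"grip": 5.5, "linear": [0.1, 5.4, -0.8], "dr": [0, 0, 0]}
    - {"grip": 5.5, "linear": [0.1, 5.5, -0.7], "dr": [0, 0, 0]}

```text
t: 1.85
eef_pos: [0.4301, 0.0493, 0.2211]
ee_rot: [0.702, 0.086, -0.702, 0.086]
contact_force: [0.2, 1.4, -0.5]
gripper_width: 0.647
```

```bash
python3 - <<'E'
from h import *;from plant import bot
s=bot.read_state();show(s)
c=bot.read_camera("wrist");cv2.imwrite("pics/w1.png",c["color"]);np.savez("pics/w1.npz",**c);print(c["T"].round(3).tolist(),c["camera_matrix"].round(0).tolist())
for b in blobs(c,"green",.047,100):print(b)
E
```

```text
t 1.85 p [0.4301 0.0493 0.2211] ty [ 0.241 -0.97  -0.   ] tx [ 0.  0. -1.] q [ 0.58 -0.42 -0.33 -0.   -1.66  1.23] F [ 0.2  1.4 -0.5] g 0.647
[[0.241, -0.931, -0.274, 0.501], [-0.971, -0.231, -0.066, 0.067], [-0.002, 0.282, -0.96, 0.364], [0.0, 0.0, 0.0, 1.0]] [[381.0, 0.0, 319.0], [0.0, 381.0, 241.0], [0.0, 0.0, 1.0]]
([325.0, 203.0], 443.9, 47.7, 26, 24, -73.3)
```

View pics/w1.png

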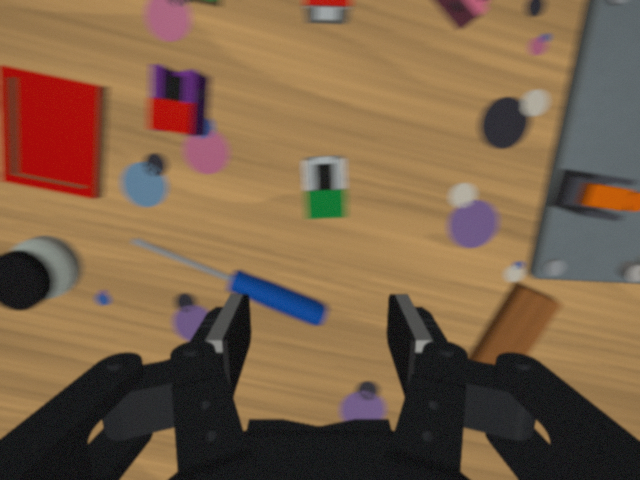

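The wrist view shows the green block at about (325,187), nearly axis-aligned, with its tag at (325,203). I'll take its centre from depth, using points at top height.

```bash
cat >> h.py <<'E'
def cloud(c):
    v,u=np.mgrid[:480,:640];z=c["range_z"].astype(float)
    p=np.dstack([u*z,v*z,z])@np.linalg.inv(c["camera_matrix"]).T
    p=p@c["T"][:3,:3].T+c["T"][:3,3];p[z<=0]=np.nan;return p
def toprect(c,xy,zlo,zhi,r=.045):
    "min-area rectangle (mm,deg) of points with zlo<z<zhi near xy"
    p=cloud(c).reshape(-1,3);m=(p[:,2]>zlo)&(p[:,2]<zhi)&(np.hypot(p[:,0]-xy[0],p[:,1]-xy[1])<r);q=p[m]
    (x,y),(l,w),a=cv2.minAreaRect((q[:,:2]*1000).astype(np.float32))
    if l<w:l,w,a=w,l,a+90
    return m.sum(),round(x,1),round(y,1),round(l,1),round(w,1),round((a+90)%180-90,1),np.median(q[:,2]).round(4)
E
python3 - <<'E'
from h import *;from plant import bot
c=dict(np.load("pics/w1.npz"))
for lo in(.03,.038,.043):print(toprect(c,(.455,.05),lo,.06))
m=mask(c,"green");k=cv2.boundingRect(m[180:240,290:360]);print(k)
# tag edge corner rays and grey body top extents
print(ray(c,[(303,157),(347,157),(307,218),(347,216),(325,157),(325,217)],.047).round(4))
# direction of block axis: tag quad
ks=max(cv2.findContours(m,0,2)[0],key=cv2.contourArea);w=ray(c,ks[:,0],.047)[:,:2]
print(cv2.boxPoints(cv2.minAreaRect((w*1000).astype(np.float32))))
go(bot.read_state(),[.455,.05,.1],104)
E
```

```text
(np.int64(2271), 453.3, 54.9, 50.1, 35.8, 14.8, np.float64(0.0462))
(np.int64(2009), 453.0, 54.5, 50.2, 34.1, 16.4, np.float64(0.0469))
(np.int64(1724), 452.9, 54.6, 50.1, 34.0, 16.8, np.float64(0.0472))
(20, 9, 32, 29)
[[0.4763 0.0746 0.047 ]
 [0.4849 0.0398 0.047 ]
 [0.4275 0.0596 0.047 ]
 [0.4374 0.027  0.047 ]
 [0.4806 0.0572 0.047 ]
 [0.4321 0.0449 0.047 ]]
[[428.79877   56.766617]
 [436.3405    31.693613]
 [459.0877    38.535767]
 [451.54596   63.608772]]
dr [ 3.136e+00 -3.000e-03 -2.000e-03] deg 179.7 cm [ 1.21e+01 -1.00e-02  2.46e+00]
dr [-0.006  0.001 -0.002] deg 0.4 cm [ 1.21e+01  1.00e-02 -2.46e+00]
```

```bash
python3 - <<'E'
from h import *;from plant import bot
s=bot.read_state();show(s)
c=bot.read_camera("wrist");show(bot.read_state())
print(toprect(c,(.455,.05),.041,.06));print(blobs(c,"green",.047,100))
t=bot.read_camera("top");print(toprect(t,(.455,.05),.04,.06),toprect(t,(.6,.09),.04,.06))
p=cloud(c);m=mask(c,"green").astype(bool);m[:170]=0;print("green px cloud",np.nanmedian(p[m],axis=0).round(4))
q=p[...,2]>.041;q[:140]=0;q[230:]=0;q[:,:280]=0;q[:,370:]=0
print("depth px bbox",cv2.boundingRect(q.astype(np.uint8)))
g=cv2.cvtColor(c["color"],cv2.COLOR_BGR2HSV)[...,1];b=((g<60)|(m)).astype(np.uint8);b[:140]=0;b[235:]=0;b[:,:280]=0;b[:,370:]=0
print("color bbox",cv2.boundingRect(b))
E
```

```text
t 1.9 p [0.4311 0.0441 0.221 ] ty [ 0.236 -0.972  0.002] tx [-0.    -0.002 -1.   ] q [ 0.57 -0.42 -0.33  0.   -1.66  1.24] F [-1.  -1.6 -0.7] g 0.64
t 1.95 p [0.4305 0.0466 0.2209] ty [ 0.234 -0.972  0.001] tx [-0.001 -0.001 -1.   ] q [ 0.58 -0.42 -0.33  0.   -1.66  1.23] F [ 0.1  0.7 -0.6] g 0.64
(np.int64(1752), 453.1, 54.6, 50.0, 34.0, 16.6, np.float64(0.0472))
[([313.0, 203.0], 442.2, 52.0, 32, 24, -75.8)]
(np.int64(0), 0.0, 0.0, 0.0, 0.0, 0.0, np.float64(nan)) (np.int64(164), 608.3, 90.2, 48.4, 34.6, 12.5, np.float64(0.0461))
green px cloud [0.4426 0.0518 0.0477]
depth px bbox (292, 158, 43, 62)
color bbox (291, 156, 43, 62)
  return _methods._mean(a, axis=axis, dtype=dtype,
  ret = ret.dtype.type(ret / rcount)
```

The first wrist picture was taken while the arm was still swinging. With the arm settled, colour and depth agree: centre (453,54.6) mm, yaw 16.7°.

```bash
python3 - <<'E'
from h import *;from plant import bot
s=bot.read_state();show(s);go(s,[.453,.0546,.015],106.7)
E
```

```text
t 2.0 p [0.4301 0.0485 0.2208] ty [ 0.236 -0.972  0.   ] tx [-0.001 -0.001 -1.   ] q [ 0.58 -0.42 -0.33 -0.   -1.66  1.23] F [ 0.   1.2 -0.8] g 0.643
dr [ 3.088e+00 -1.000e-03 -2.000e-03] deg 176.9 cm [20.58 -0.07  2.37]
dr [-0.054  0.001 -0.   ] deg 3.1 cm [20.58  0.07 -2.37]
```

Request:
apply_moves:
  commands:
    - {"grip": 5.5, "linear": [0, 0, 0], "dr": [-0.054, 0, 0]}
    - {"grip": 5.5, "linear": [4, 0, -1.2], "dr": [0, 0, 0]}
    - {"grip": 5.5, "linear": [4, 0, -1.1], "dr": [0, 0, 0]}
    - {"grip": 5.5, "linear": [3, 0, 0], "dr": [0, 0, 0]}
    - {"grip": 5.5, "linear": [2, 0, 0], "dr": [0, 0, 0]}
    - {"grip": 5.5, "linear": [0, 0, 0], "dr": [0, 0, 0]}
    - {"grip": 5.5, "linear": [0, 0, 0], "dr": [0, 0, 0]}
    - {"grip": 5.5, "linear": [0, 0, 0], "dr": [0, 0, 0]}

```text
t: 3.0
eef_pos: [0.4524, 0.0582, 0.0926]
ee_rot: [0.7, 0.105, -0.699, 0.105]
contact_force: [-0.4, -0.2, 0.2]
gripper_width: 0.643
```

```bash
python3 - <<'E'
from h import *;from plant import bot
s=bot.read_state();show(s);go(s,[.453,.0546,.015],106.7)
c=bot.read_camera("wrist");print(toprect(c,(.455,.05),.041,.06))
cv2.imwrite("pics/w2.png",c["color"])
E
```

```text
t 3.0 p [0.4524 0.0582 0.0926] ty [ 0.293 -0.956 -0.   ] tx [ 0.002  0.001 -1.   ] q [ 0.57 -0.34 -0.51  0.   -1.4   1.29] F [-0.4 -0.2  0.2] g 0.643
dr [-3.135e+00 -0.000e+00 -3.000e-03] deg 179.6 cm [ 7.76 -0.36 -0.05]
dr [ 0.006 -0.002  0.   ] deg 0.4 cm [7.76 0.36 0.05]
(np.int64(4197), 453.6, 54.5, 49.8, 34.2, 16.2, np.float64(0.0472))
```

Request:
apply_moves:
  commands:
    - {"grip": 5.5, "linear": [1, 0.35, 0], "dr": [0, 0, 0]}
    - {"grip": 5.5, "linear": [2, 0, 0], "dr": [0, 0, 0]}
    - {"grip": 5.5, "linear": [2, 0, 0], "dr": [0, 0, 0]}
    - {"grip": 5.5, "linear": [1.5, 0, 0], "dr": [0, 0, 0]}
    - {"grip": 5.5, "linear": [1.2, 0, 0], "dr": [0, 0, 0]}
    - {"grip": 5.5, "linear": [0, 0, 0], "dr": [0, 0, 0]}
    - {"grip": 5.5, "linear": [0, 0, 0], "dr": [0, 0, 0]}

```text
t: 3.92
eef_pos: [0.4534, 0.0544, 0.015]
ee_rot: [0.7, 0.105, -0.699, 0.105]
contact_force: [0.8, -0.3, 0.6]
gripper_width: 0.648
```

Request:
apply_moves:
  commands:
    - {"grip": 4, "linear": [0, 0, 0], "dr": [0, 0, 0]}
    - {"grip": 3.4, "linear": [0, 0, 0], "dr": [0, 0, 0]}
    - {"grip": 2.8, "linear": [0, 0, 0], "dr": [0, 0, 0]}
    - {"grip": 2.8, "linear": [0, 0, 0], "dr": [0, 0, 0]}
    - {"grip": 2.8, "linear": [0, 0, 0], "dr": [0, 0, 0]}
    - {"grip": 2.8, "linear": [0, 0, 0], "dr": [0, 0, 0]}
  grip_force: 45

```text
t: 4.68
eef_pos: [0.4534, 0.0544, 0.0151]
ee_rot: [0.7, 0.105, -0.699, 0.105]
contact_force: [-0.6, -0.3, 5.1]
gripper_width: 0.39
```

```bash
python3 - <<'E'
from h import *;from plant import bot
s=bot.read_state();show(s)
c=bot.read_camera("top");d=dict(np.load("pics/top0.npz"))
# nests from the first top picture: corner order; colour mask centre at rim height
for n,col,xy in(("g","green",(.62,.22)),("r","red",(.436,.30))):
    print(n,toprect(d,xy,.009,.025,.075),[b for b in blobs(d,col,.010,500)if abs(b[1]-xy[0]*1e3)<30 and abs(b[2]-xy[1]*1e3)<30])
E
```

```text
t 4.67 p [0.4534 0.0544 0.0151] ty [ 0.293 -0.956  0.   ] tx [ 0.001  0.    -1.   ] q [ 0.56 -0.28 -0.61  0.   -1.24  1.3 ] F [-0.6 -0.3  5.1] g 0.39
g (np.int64(583), 620.1, 220.7, 132.7, 127.2, -45.9, np.float64(0.0137)) [([250.0, 210.0], 621.5, 221.4, 96, 79, 3.8)]
r (np.int64(623), 440.6, 294.1, 137.7, 116.2, -11.0, np.float64(0.0137)) [([216.0, 283.0], 436.4, 302.4, 97, 82, 2.9)]
```

Request:
apply_moves:
  commands:
    - {"grip": 2.8, "linear": [-1, 0, 0], "dr": [0, 0, 0]}
    - {"grip": 2.8, "linear": [-3, 0, 0], "dr": [0, 0, 0]}
    - {"grip": 2.8, "linear": [-4, 0, 0], "dr": [0, 0, 0]}
    - {"grip": 2.8, "linear": [-4, 0, 0], "dr": [0, 0, 0]}
    - {"grip": 2.8, "linear": [-2, 0, 0], "dr": [0, 0, 0]}
    - {"grip": 2.8, "linear": [0, 0, 0], "dr": [0.1125, 0, 0]}
    - {"grip": 2.8, "linear": [0, 0, 0], "dr": [0.1125, 0, 0]}

```text
t: 5.6
eef_pos: [0.4524, 0.0545, 0.1534]
ee_rot: [-0.706, -0.024, 0.707, -0.024]
contact_force: [-0.7, -0.2, -0.5]
gripper_width: 0.39
```

```bash
python3 - <<'E'
from h import *;from plant import bot
s=bot.read_state();show(s);go(s,[.54,.22,.155],93.8)
E
```

```text
t 5.6 p [0.4524 0.0545 0.1534] ty [ 0.068 -0.998 -0.   ] tx [-0.002  0.    -1.   ] q [ 0.56 -0.35 -0.41 -0.   -1.52  1.07] F [-0.7 -0.2 -0.5] g 0.39
dr [-3.139e+00 -0.000e+00  3.000e-03] deg 179.9 cm [-0.16 15.94  9.83]
dr [0.002 0.002 0.   ] deg 0.2 cm [ -0.16 -15.94  -9.83]
```

Request:
apply_moves:
  commands:
    - {"grip": 2.8, "linear": [0, -2, -1.2], "dr": [0, 0, 0]}
    - {"grip": 2.8, "linear": [0, -4, -2.5], "dr": [0, 0, 0]}
    - {"grip": 2.8, "linear": [0, -4, -2.5], "dr": [0, 0, 0]}
    - {"grip": 2.8, "linear": [0, -4, -2.4], "dr": [0, 0, 0]}
    - {"grip": 2.8, "linear": [0, -2, -1.2], "dr": [0, 0, 0]}
    - {"grip": 2.8, "linear": [0, 0, 0], "dr": [0, 0, 0]}
    - {"grip": 2.8, "linear": [0, 0, 0], "dr": [0, 0, 0]}
    - {"grip": 2.8, "linear": [0, 0, 0], "dr": [0, 0, 0]}

```text
t: 6.6
eef_pos: [0.5389, 0.2203, 0.1544]
ee_rot: [-0.707, -0.025, 0.707, -0.025]
contact_force: [-0.5, -0.8, -0.6]
gripper_width: 0.392
```

```bash
python3 - <<'E'
from h import *;from plant import bot
s=bot.read_state();show(s)
c=bot.read_camera("wrist");cv2.imwrite("pics/w3.png",c["color"]);np.savez("pics/w3.npz",**c)
print(blobs(c,"green",.012,300));print(blobs(c,"red",.012,300))
print(toprect(c,(.62,.22),.011,.018,.067))
go(s,[.62,.221,.155],93.8)
E
```

```text
t 6.6 p [0.5389 0.2203 0.1544] ty [ 0.072 -0.997 -0.   ] tx [-0.  0. -1.] q [ 0.73 -0.   -0.1  -0.   -1.48  0.91] F [-0.5 -0.8 -0.6] g 0.392
[([319.0, 384.0], 396.2, 211.1, 89, 64, -85.9), ([327.0, 108.0], 622.1, 221.0, 100, 84, 3.8)]
[([196.0, 312.0], 451.6, 303.5, 85, 69, -87.4), ([528.0, 167.0], 595.5, 69.9, 39, 28, -78.2)]
(np.int64(6172), 622.0, 221.0, 100.6, 84.2, 3.9, np.float64(0.0153))
dr [-3.136 -0.     0.   ] deg 179.7 cm [-0.06 -0.47  8.1 ]
dr [0.005 0.    0.   ] deg 0.3 cm [-0.06  0.47 -8.1 ]
```

View pics/w3.png

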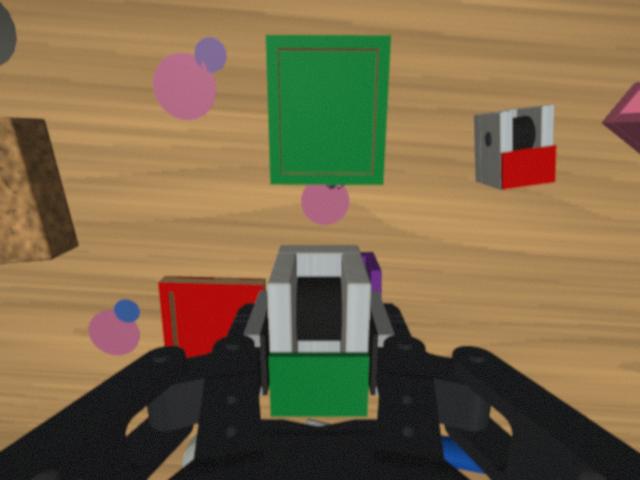

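The wrist view shows the green block held level at (320,330), the empty green nest at (327,108) and the red block at (520,150). The nest centre is (622,221) mm, yaw 3.85°.

Request:
apply_moves:
  commands:
    - {"grip": 2.8, "linear": [0, 0.1, -1.5], "dr": [0, 0, 0]}
    - {"grip": 2.8, "linear": [0, 0.2, -2.6], "dr": [0, 0, 0]}
    - {"grip": 2.8, "linear": [0, 0.2, -2.6], "dr": [0, 0, 0]}
    - {"grip": 2.8, "linear": [2, 0, -1.6], "dr": [0, 0, 0]}
    - {"grip": 2.8, "linear": [3, 0, 0], "dr": [0, 0, 0]}
    - {"grip": 2.8, "linear": [3, 0, 0], "dr": [0, 0, 0]}
    - {"grip": 2.8, "linear": [2, 0, 0], "dr": [0, 0, 0]}
    - {"grip": 2.8, "linear": [0, 0, 0], "dr": [0, 0, 0]}
    - {"grip": 2.8, "linear": [0, 0, 0], "dr": [0, 0, 0]}
    - {"grip": 2.8, "linear": [0, 0, 0], "dr": [0, 0, 0]}

```text
t: 7.9
eef_pos: [0.6231, 0.2224, 0.0562]
ee_rot: [0.708, 0.026, -0.706, 0.025]
contact_force: [-0.2, 0.5, -1.2]
gripper_width: 0.392
```

```bash
python3 - <<'E'
from h import *;from plant import bot
s=bot.read_state();show(s);go(s,[.622,.221,.0205],93.85)
E
```

```text
t 7.9 p [0.6231 0.2224 0.0562] ty [ 0.072 -0.997 -0.001] tx [ 0.002  0.001 -1.   ] q [ 0.64  0.25 -0.01  0.   -1.31  1.  ] F [-0.2  0.5 -1.2] g 0.392
dr [-3.136e+00 -2.000e-03 -4.000e-03] deg 179.7 cm [ 3.57 -0.14 -0.12]
dr [ 0.005 -0.002  0.001] deg 0.3 cm [3.57 0.14 0.12]
```

Request:
apply_moves:
  commands:
    - {"grip": 2.8, "linear": [1, 0.1, 0.1], "dr": [0, 0, 0]}
    - {"grip": 2.8, "linear": [1, 0, 0], "dr": [0, 0, 0]}
    - {"grip": 2.8, "linear": [0.7, 0, 0], "dr": [0, 0, 0]}
    - {"grip": 2.8, "linear": [0.5, 0, 0], "dr": [0, 0, 0]}
    - {"grip": 2.8, "linear": [0.3, 0, 0], "dr": [0, 0, 0]}
    - {"grip": 2.8, "linear": [0, 0, 0], "dr": [0, 0, 0]}
    - {"grip": 2.8, "linear": [0, 0, 0], "dr": [0, 0, 0]}

```text
t: 8.78
eef_pos: [0.6217, 0.221, 0.0202]
ee_rot: [0.707, 0.026, -0.706, 0.026]
contact_force: [-2.2, -0.3, 4.6]
gripper_width: 0.393
```

Request:
apply_moves:
  commands:
    - {"grip": 3.5, "linear": [0, 0, 0], "dr": [0, 0, 0]}
    - {"grip": 3.8, "linear": [0, 0, 0], "dr": [0, 0, 0]}
    - {"grip": 4.4, "linear": [0, 0, 0], "dr": [0, 0, 0]}
    - {"grip": 5, "linear": [0, 0, 0], "dr": [0, 0, 0]}
    - {"grip": 5, "linear": [-1, 0, 0], "dr": [0, 0, 0]}
    - {"grip": 5, "linear": [-3, 0, 0], "dr": [0, 0, 0]}
    - {"grip": 5.5, "linear": [-5, 0, 0], "dr": [0, 0, 0]}
    - {"grip": 5.5, "linear": [-5, 0, 0], "dr": [0, 0, 0]}
    - {"grip": 5.5, "linear": [-2, 0, 0], "dr": [0, 0, 0]}

```text
t: 9.9
eef_pos: [0.6226, 0.2212, 0.1848]
ee_rot: [0.709, 0.026, -0.704, 0.025]
contact_force: [0.3, -0.8, -1.0]
gripper_width: 0.643
```

```bash
python3 - <<'E'
from h import *;from plant import bot
s=bot.read_state();show(s);go(s,[.565,.085,.19],102.5)
t=bot.read_camera("wrist");print(toprect(t,(.622,.221),.045,.06))
E
```

```text
t 9.9 p [0.6226 0.2212 0.1848] ty [ 0.072 -0.997 -0.002] tx [ 0.006  0.003 -1.   ] q [ 0.64  0.19  0.17  0.   -1.54  1.  ] F [ 0.3 -0.8 -1. ] g 0.643
dr [2.996 0.003 0.01 ] deg 171.6 cm [ -0.52 -12.05  -8.57]
dr [-0.146 -0.006  0.002] deg 8.4 cm [-0.52 12.05  8.57]
(np.int64(2181), 621.8, 221.9, 49.1, 33.7, 3.7, np.float64(0.0522))
```

The green block is seated: top at 52.2 mm (expected 52), centred, level. Now the red block.

Request:
apply_moves:
  commands:
    - {"grip": 5.5, "linear": [0, 0, 0], "dr": [-0.146, 0, 0]}
    - {"grip": 5.5, "linear": [0, 2, 1.4], "dr": [0, 0, 0]}
    - {"grip": 5.5, "linear": [0, 4, 2.9], "dr": [0, 0, 0]}
    - {"grip": 5.5, "linear": [0, 4, 2.9], "dr": [0, 0, 0]}
    - {"grip": 5.5, "linear": [0, 2, 1.4], "dr": [0, 0, 0]}
    - {"grip": 5.5, "linear": [0, 0, 0], "dr": [0, 0, 0]}
    - {"grip": 5.5, "linear": [0, 0, 0], "dr": [0, 0, 0]}
    - {"grip": 5.5, "linear": [0, 0, 0], "dr": [0, 0, 0]}

```text
t: 10.95
eef_pos: [0.5636, 0.086, 0.1788]
ee_rot: [-0.703, -0.077, 0.703, -0.077]
contact_force: [0.3, 0.3, 0.5]
gripper_width: 0.643
```

```bash
python3 - <<'E'
from h import *;from plant import bot
s=bot.read_state();show(s)
c=bot.read_camera("wrist");r=toprect(c,(.605,.09),.041,.06);print(r)
s=bot.read_state();go(s,[r[1]/1e3,r[2]/1e3,.015],r[5]+90)
E
```

```text
t 10.95 p [0.5636 0.086  0.1788] ty [ 0.217 -0.976  0.   ] tx [-0.001 -0.    -1.   ] q [ 0.5  -0.04 -0.09 -0.   -1.52  1.29] F [0.3 0.3 0.5] g 0.643
(np.int64(2403), 608.5, 91.3, 50.0, 34.1, 12.2, np.float64(0.0471))
dr [-3.135e+00  0.000e+00  1.000e-03] deg 179.6 cm [16.38 -0.43  4.51]
dr [ 0.006  0.001 -0.   ] deg 0.4 cm [16.38  0.43 -4.51]
```

Request:
apply_moves:
  commands:
    - {"grip": 5.5, "linear": [2, 0.2, -1.5], "dr": [0, 0, 0]}
    - {"grip": 5.5, "linear": [3, 0.2, -2], "dr": [0, 0, 0]}
    - {"grip": 5.5, "linear": [2.8, 0, -1], "dr": [0, 0, 0]}
    - {"grip": 5.5, "linear": [0, 0, 0], "dr": [0, 0, 0]}
    - {"grip": 5.5, "linear": [0, 0, 0], "dr": [0, 0, 0]}
    - {"grip": 5.5, "linear": [0, 0, 0], "dr": [0, 0, 0]}

```text
t: 11.75
eef_pos: [0.6087, 0.0913, 0.1033]
ee_rot: [0.704, 0.077, -0.702, 0.077]
contact_force: [0.4, -0.3, -0.0]
gripper_width: 0.642
```

```bash
python3 - <<'E'
from h import *;from plant import bot
c=bot.read_camera("wrist");r=toprect(c,(.605,.09),.041,.06);print(r)
s=bot.read_state();show(s);go(s,[.6085,.0913,.015],102.2)
E
```

```text
(np.int64(3759), 609.3, 91.4, 49.7, 34.1, 12.0, np.float64(0.0472))
t 11.8 p [0.6086 0.0913 0.1031] ty [ 0.217 -0.976 -0.   ] tx [ 0.002  0.001 -1.   ] q [ 0.47  0.1  -0.08  0.   -1.38  1.32] F [-0.9 -0.1  0.8] g 0.643
dr [-3.136 -0.    -0.004] deg 179.7 cm [ 8.81  0.01 -0.01]
dr [ 0.006 -0.003  0.   ] deg 0.4 cm [ 8.81 -0.01  0.01]
```

Request:
apply_moves:
  commands:
    - {"grip": 5.5, "linear": [2.5, 0, 0], "dr": [0, 0, 0]}
    - {"grip": 5.5, "linear": [3, 0, 0], "dr": [0, 0, 0]}
    - {"grip": 5.5, "linear": [2, 0, 0], "dr": [0, 0, 0]}
    - {"grip": 5.5, "linear": [1.2, 0, 0], "dr": [0, 0, 0]}
    - {"grip": 5.5, "linear": [0, 0, 0], "dr": [0, 0, 0]}
    - {"grip": 5.5, "linear": [0, 0, 0], "dr": [0, 0, 0]}

```text
t: 12.55
eef_pos: [0.6089, 0.0911, 0.0156]
ee_rot: [0.704, 0.077, -0.702, 0.077]
contact_force: [0.2, 0.1, -0.2]
gripper_width: 0.643
```

Request:
apply_moves:
  commands:
    - {"grip": 4, "linear": [0, 0, 0], "dr": [0, 0, 0]}
    - {"grip": 3.4, "linear": [0, 0, 0], "dr": [0, 0, 0]}
    - {"grip": 2.8, "linear": [0, 0, 0], "dr": [0, 0, 0]}
    - {"grip": 2.8, "linear": [0, 0, 0], "dr": [0, 0, 0]}
    - {"grip": 2.8, "linear": [0, 0, 0], "dr": [0, 0, 0]}
    - {"grip": 2.8, "linear": [0, 0, 0], "dr": [0, 0, 0]}
  grip_force: 45

```text
t: 13.3
eef_pos: [0.6087, 0.091, 0.0153]
ee_rot: [0.703, 0.077, -0.702, 0.077]
contact_force: [-0.7, -0.2, 4.6]
gripper_width: 0.393
```

Request:
apply_moves:
  commands:
    - {"grip": 2.8, "linear": [-1, 0, 0], "dr": [0, 0, 0]}
    - {"grip": 2.8, "linear": [-3, 0, 0], "dr": [0, 0, 0]}
    - {"grip": 2.8, "linear": [-4, 0, 0], "dr": [0, 0, 0]}
    - {"grip": 2.8, "linear": [-4, 0, 0], "dr": [0, 0, 0]}
    - {"grip": 2.8, "linear": [-2, 0, 0], "dr": [0, 0, 0]}
    - {"grip": 2.8, "linear": [0, 0, 0], "dr": [0.08, 0, 0]}
    - {"grip": 2.8, "linear": [0, 0, 0], "dr": [0.08, 0, 0]}

```text
t: 14.18
eef_pos: [0.6075, 0.0911, 0.153]
ee_rot: [-0.706, -0.02, 0.708, -0.02]
contact_force: [-0.3, -0.6, -1.7]
gripper_width: 0.394
```

```bash
python3 - <<'E'
from h import *;from plant import bot
s=bot.read_state();show(s);go(s,[.39,.302,.165],93)
E
```

```text
t 14.18 p [0.6075 0.0911 0.153 ] ty [ 0.055 -0.998 -0.   ] tx [-0.002  0.    -1.   ] q [ 0.47  0.09 -0.01 -0.   -1.48  1.15] F [-0.3 -0.6 -1.7] g 0.394
dr [-3.138 -0.     0.004] deg 179.8 cm [ -1.2   22.2  -20.62]
dr [0.003 0.002 0.   ] deg 0.2 cm [ -1.2  -22.2   20.62]
```

Request:
apply_moves:
  commands:
    - {"grip": 2.8, "linear": [-0.2, -2, 1.8], "dr": [0, 0, 0]}
    - {"grip": 2.8, "linear": [-0.2, -3.7, 3.4], "dr": [0, 0, 0]}
    - {"grip": 2.8, "linear": [-0.2, -3.7, 3.5], "dr": [0, 0, 0]}
    - {"grip": 2.8, "linear": [-0.2, -3.7, 3.4], "dr": [0, 0, 0]}
    - {"grip": 2.8, "linear": [-0.2, -3.7, 3.5], "dr": [0, 0, 0]}
    - {"grip": 2.8, "linear": [-0.2, -3.6, 3.4], "dr": [0, 0, 0]}
    - {"grip": 2.8, "linear": [0, -1.8, 1.6], "dr": [0, 0, 0]}
    - {"grip": 2.8, "linear": [0, 0, 0], "dr": [0, 0, 0]}
    - {"grip": 2.8, "linear": [0, 0, 0], "dr": [0, 0, 0]}
    - {"grip": 2.8, "linear": [0, 0, 0], "dr": [0, 0, 0]}

```text
t: 15.42
eef_pos: [0.39, 0.3, 0.1659]
ee_rot: [-0.707, -0.02, 0.707, -0.02]
contact_force: [0.2, -0.2, -2.7]
gripper_width: 0.389
```

```bash
python3 - <<'E'
from h import *;from plant import bot
s=bot.read_state();show(s)
c=bot.read_camera("wrist");cv2.imwrite("pics/w4.png",c["color"])
print(blobs(c,"red",.012,300));r=toprect(c,(.437,.302),.011,.018,.067);print(r)
go(s,[.437,.302,.0205],93)
E
```

```text
t 15.43 p [0.39   0.3    0.1659] ty [ 0.057 -0.998  0.001] tx [-0.001 -0.001 -1.   ] q [ 1.07 -0.25 -0.3  -0.   -1.52  0.56] F [ 0.2 -0.2 -2.7] g 0.389
[([319.0, 383.0], 239.5, 292.3, 93, 66, -86.7), ([320.0, 159.0], 437.0, 301.9, 100, 84, 2.7), ([499.0, 110.0], 483.3, 172.8, 39, 28, -83.8)]
(np.int64(5056), 436.9, 302.0, 100.3, 84.3, 2.5, np.float64(0.0153))
dr [-3.137e+00  1.000e-03  1.000e-03] deg 179.7 cm [14.54 -0.04  4.7 ]
dr [ 0.005  0.001 -0.001] deg 0.3 cm [14.54  0.04 -4.7 ]
```

View pics/w4.png

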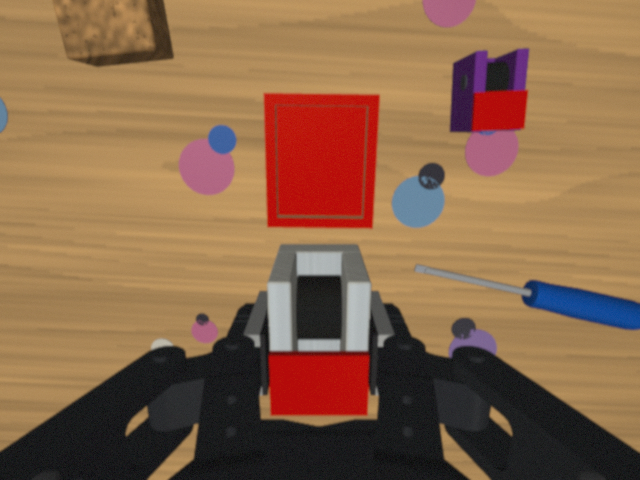

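The view shows the red block held level at (320,330) and the empty red nest at (320,160), centre (437,302) mm.

Request:
apply_moves:
  commands:
    - {"grip": 2.8, "linear": [1, 0, -1.5], "dr": [0, 0, 0]}
    - {"grip": 2.8, "linear": [3, 0, -2], "dr": [0, 0, 0]}
    - {"grip": 2.8, "linear": [3, 0, -1.2], "dr": [0, 0, 0]}
    - {"grip": 2.8, "linear": [3, 0, 0], "dr": [0, 0, 0]}
    - {"grip": 2.8, "linear": [1, 0, 0], "dr": [0, 0, 0]}
    - {"grip": 2.8, "linear": [0, 0, 0], "dr": [0, 0, 0]}
    - {"grip": 2.8, "linear": [0, 0, 0], "dr": [0, 0, 0]}
    - {"grip": 2.8, "linear": [0, 0, 0], "dr": [0, 0, 0]}

```text
t: 16.48
eef_pos: [0.437, 0.304, 0.0577]
ee_rot: [0.707, 0.021, -0.706, 0.02]
contact_force: [0.1, 0.7, -2.5]
gripper_width: 0.393
```

```bash
python3 - <<'E'
from h import *;from plant import bot
s=bot.read_state();show(s);go(s,[.437,.302,.0205],93)
E
```

```text
t 16.48 p [0.437  0.304  0.0577] ty [ 0.058 -0.998 -0.002] tx [ 0.001  0.002 -1.   ] q [ 0.99 -0.09 -0.36  0.   -1.3   0.64] F [ 0.1  0.7 -2.5] g 0.393
dr [-3.135e+00 -2.000e-03 -2.000e-03] deg 179.7 cm [ 3.72 -0.2  -0.01]
dr [ 0.006 -0.002  0.002] deg 0.4 cm [3.72 0.2  0.01]
```

Request:
apply_moves:
  commands:
    - {"grip": 2.8, "linear": [1, 0.1, 0], "dr": [0, 0, 0]}
    - {"grip": 2.8, "linear": [1, 0, 0], "dr": [0, 0, 0]}
    - {"grip": 2.8, "linear": [0.8, 0, 0], "dr": [0, 0, 0]}
    - {"grip": 2.8, "linear": [0.6, 0, 0], "dr": [0, 0, 0]}
    - {"grip": 2.8, "linear": [0.3, 0, 0], "dr": [0, 0, 0]}
    - {"grip": 2.8, "linear": [0, 0, 0], "dr": [0, 0, 0]}
    - {"grip": 2.8, "linear": [0, 0, 0], "dr": [0, 0, 0]}

```text
t: 17.35
eef_pos: [0.4368, 0.3024, 0.0203]
ee_rot: [0.707, 0.021, -0.707, 0.021]
contact_force: [-4.4, -3.0, 5.7]
gripper_width: 0.386
```

Request:
apply_moves:
  commands:
    - {"grip": 3.5, "linear": [0, 0, 0], "dr": [0, 0, 0]}
    - {"grip": 3.8, "linear": [0, 0, 0], "dr": [0, 0, 0]}
    - {"grip": 4.4, "linear": [0, 0, 0], "dr": [0, 0, 0]}
    - {"grip": 5, "linear": [0, 0, 0], "dr": [0, 0, 0]}
    - {"grip": 5, "linear": [-1, 0, 0], "dr": [0, 0, 0]}
    - {"grip": 5, "linear": [-3, 0, 0], "dr": [0, 0, 0]}
    - {"grip": 5.5, "linear": [-5, 0, 0], "dr": [0, 0, 0]}
    - {"grip": 5.5, "linear": [-5, 0, 0], "dr": [0, 0, 0]}
    - {"grip": 5.5, "linear": [-5, 0, 0], "dr": [0, 0, 0]}
    - {"grip": 5.5, "linear": [-2, 0, 0], "dr": [0, 0, 0]}

```text
t: 18.6
eef_pos: [0.4374, 0.3028, 0.2341]
ee_rot: [0.708, 0.022, -0.705, 0.019]
contact_force: [0.7, 0.5, -0.3]
gripper_width: 0.644
```

```bash
python3 - <<'E'
from h import *;from plant import bot
s=bot.read_state();show(s)
t=bot.read_camera("wrist");print(toprect(t,(.437,.302),.045,.06))
d=dict(np.load("pics/top0.npz"))
# sander plate yaw and arm geometry from the first top view: plate points z~18mm
p=cloud(d).reshape(-1,3);m=(p[:,2]>.012)&(p[:,2]<.024)&(p[:,1]<-.1)&(p[:,1]>-.6)&(p[:,0]>.35);hs=cv2.convexHull((p[m,:2]*1000).astype(np.float32))
print("plate",cv2.minAreaRect(hs),m.sum())
go(s,[.43,-.19,.24],100)
E
```

```text
t 18.6 p [0.4374 0.3028 0.2341] ty [ 0.058 -0.998 -0.004] tx [ 0.004  0.004 -1.   ] q [ 0.98 -0.15 -0.09  0.   -1.62  0.64] F [ 0.7  0.5 -0.3] g 0.644
(np.int64(1644), 437.1, 303.2, 49.4, 33.6, 3.1, np.float64(0.0522))
plate ((644.2708740234375, -351.144775390625), (497.4169921875, 587.2552490234375), 89.860107421875) 9509
dr [3.025 0.005 0.007] deg 173.3 cm [ -0.59 -48.4   -9.29]
dr [-0.116 -0.005  0.004] deg 6.7 cm [-0.59 48.4   9.29]
```

Red block seated: top at 52.2 mm, centred, level. Next, the tensioner: turn the jaws towards the handle's tangent (about 28°), then move across.

Request:
apply_moves:
  commands:
    - {"grip": 5.5, "linear": [0, 0, 0], "dr": [0.16, 0, 0]}
    - {"grip": 5.5, "linear": [0, 0, 0], "dr": [0.165, 0, 0]}
    - {"grip": 5.5, "linear": [0, 0, 0], "dr": [0.165, 0, 0]}
    - {"grip": 5.5, "linear": [0, 0, 0], "dr": [0.165, 0, 0]}
    - {"grip": 5.5, "linear": [0, 0, 0], "dr": [0.165, 0, 0]}
    - {"grip": 5.5, "linear": [0, 0, 0], "dr": [0.165, 0, 0]}
    - {"grip": 5.5, "linear": [0, 0, 0], "dr": [0.15, 0, 0]}
    - {"grip": 5.5, "linear": [0, 0, 0], "dr": [0, 0, 0]}
    - {"grip": 5.5, "linear": [0, 0, 0], "dr": [0, 0, 0]}

```text
t: 19.77
eef_pos: [0.4366, 0.3023, 0.2294]
ee_rot: [0.608, -0.362, -0.608, -0.362]
contact_force: [-0.8, -0.3, 0.1]
gripper_width: 0.647
```

```bash
python3 - <<'E'
from h import *;from plant import bot
s=bot.read_state();show(s);go(s,[.43,-.19,.24],28.1)
d=dict(np.load("pics/top0.npz"));P=ray(d,[(386,193),(407,290),(552,262)],.018);print(P.round(3),np.degrees(np.arctan2(P[1,1]-P[2,1],P[1,0]-P[2,0]))-90,np.degrees(np.arctan2(P[0,1]-P[1,1],P[0,0]-P[1,0])))
E
```

```text
t 19.77 p [0.4366 0.3023 0.2294] ty [-0.879 -0.477  0.   ] tx [ 0. -0. -1.] q [ 0.98 -0.14 -0.1   0.   -1.62 -0.49] F [-0.8 -0.3  0.1] g 0.647
dr [-3.135  0.    -0.   ] deg 179.6 cm [ -1.06 -23.77  43.12]
dr [ 0.006 -0.    -0.   ] deg 0.4 cm [ -1.06  23.77 -43.12]
[[ 0.664 -0.123  0.018]
 [ 0.418 -0.171  0.018]
 [ 0.488 -0.533  0.018]] 11.060332313801538 10.92342512751189
```

Request:
apply_moves:
  commands:
    - {"grip": 5.5, "linear": [-0.1, 1.4, -2.3], "dr": [0, 0, 0]}
    - {"grip": 5.5, "linear": [-0.1, 2.6, -4.8], "dr": [0, 0, 0]}
    - {"grip": 5.5, "linear": [-0.1, 2.6, -4.8], "dr": [0, 0, 0]}
    - {"grip": 5.5, "linear": [-0.1, 2.6, -4.8], "dr": [0, 0, 0]}
    - {"grip": 5.5, "linear": [-0.1, 2.6, -4.8], "dr": [0, 0, 0]}
    - {"grip": 5.5, "linear": [-0.1, 2.6, -4.8], "dr": [0, 0, 0]}
    - {"grip": 5.5, "linear": [-0.1, 2.6, -4.8], "dr": [0, 0, 0]}
    - {"grip": 5.5, "linear": [-0.1, 2.6, -4.8], "dr": [0, 0, 0]}
    - {"grip": 5.5, "linear": [-0.1, 2.6, -4.8], "dr": [0, 0, 0]}
    - {"grip": 5.5, "linear": [-0.1, 1.6, -2.4], "dr": [0, 0, 0]}

```text
t: 21.02
eef_pos: [0.4309, -0.1923, 0.2393]
ee_rot: [-0.607, 0.363, 0.607, 0.362]
contact_force: [0.2, -0.1, 0.0]
gripper_width: 0.646
```

Request:
apply_moves:
  commands:
    - {"grip": 5.5, "linear": [0, 0, 0], "dr": [0, 0, 0]}
    - {"grip": 5.5, "linear": [0, 0, 0], "dr": [0, 0, 0]}
    - {"grip": 5.5, "linear": [0, 0, 0], "dr": [0, 0, 0]}
    - {"grip": 5.5, "linear": [0, 0, 0], "dr": [0, 0, 0]}

```text
t: 21.52
eef_pos: [0.4316, -0.1892, 0.2395]
ee_rot: [0.607, -0.362, -0.607, -0.362]
contact_force: [0.7, -1.3, 0.5]
gripper_width: 0.646
```

```bash
python3 - <<'E'
from h import *;from plant import bot
s=bot.read_state();show(s)
c=bot.read_camera("wrist");cv2.imwrite("pics/w5.png",c["color"]);np.savez("pics/w5.npz",**c)
p=cloud(c);q=p.reshape(-1,3)
def circ(xy,lo,hi,r):
    m=(q[:,2]>lo)&(q[:,2]<hi)&(np.hypot(q[:,0]-xy[0],q[:,1]-xy[1])<r);return m.sum(),np.array(cv2.minEnclosingCircle((q[m,:2]*1000).astype(np.float32))[0]).round(1),round(cv2.minEnclosingCircle((q[m,:2]*1000).astype(np.float32))[1],1)
for n,a in(("handle",((.455,-.233),.131,.142,.03)),("roller",((.485,-.291),.103,.113,.035))):
    print(n,circ(*a))
print(blobs(c,"yellow",.136,30))
E
```

```text
t 21.52 p [ 0.4316 -0.1892  0.2395] ty [-0.88  -0.476 -0.   ] tx [ 0. -0. -1.] q [ 0.02 -0.31 -0.21  0.   -1.66  0.48] F [ 0.7 -1.3  0.5] g 0.646
handle (np.int64(608), array([ 455.6, -235. ]), 8.9)
roller (np.int64(2695), array([ 487.7, -294.7]), 19.9)
[([321.0, 160.0], 455.9, -235.6, 16, 16, -61.6)]
```

View pics/w5.png

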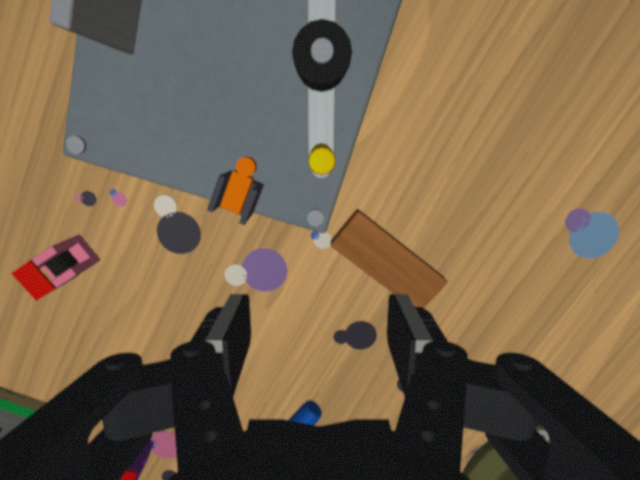

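The view shows the yellow handle at (321,160), the roller at (322,52), the arm running straight up the image, and the pawl at (240,185). Handle (455.6,-235), arm angle 118.3°, so the hinge is about (522,-358) mm. Next: move above the handle.

```bash
python3 - <<'E'
from h import *;from plant import bot
s=bot.read_state();show(s);go(s,[.4556,-.235,.16],28.3)
E
```

```text
t 21.57 p [ 0.4316 -0.1893  0.2394] ty [-0.88  -0.475 -0.   ] tx [ 0. -0. -1.] q [ 0.02 -0.31 -0.21  0.   -1.66  0.48] F [-0.6 -0.4  0.8] g 0.647
dr [-3.14 -0.   -0.  ] deg 179.9 cm [ 7.94 -0.05  5.16]
dr [ 0.002 -0.     0.   ] deg 0.1 cm [ 7.94  0.05 -5.16]
```

Request:
apply_moves:
  commands:
    - {"grip": 5.5, "linear": [1, 0, -1.2], "dr": [0, 0, 0]}
    - {"grip": 5.5, "linear": [2, 0, -2], "dr": [0, 0, 0]}
    - {"grip": 5.5, "linear": [3, 0, -1.5], "dr": [0, 0, 0]}
    - {"grip": 5.5, "linear": [1.9, 0, -0.5], "dr": [0, 0, 0]}
    - {"grip": 5.5, "linear": [0, 0, 0], "dr": [0, 0, 0]}
    - {"grip": 5.5, "linear": [0, 0, 0], "dr": [0, 0, 0]}
    - {"grip": 5.5, "linear": [0, 0, 0], "dr": [0, 0, 0]}
    - {"grip": 5.5, "linear": [0, 0, 0], "dr": [0, 0, 0]}

```text
t: 22.58
eef_pos: [0.4564, -0.2356, 0.1613]
ee_rot: [0.608, -0.362, -0.607, -0.363]
contact_force: [-0.1, -0.3, -0.6]
gripper_width: 0.642
```

```bash
python3 - <<'E'
from h import *;from plant import bot
s=bot.read_state();show(s);go(s,[.4556,-.235,.092],28.3)
c=bot.read_camera("wrist");print(blobs(c,"yellow",.136,30))
E
```

```text
t 22.57 p [ 0.4564 -0.2356  0.1613] ty [-0.88  -0.475 -0.001] tx [ 0.002 -0.    -1.   ] q [-0.08 -0.19 -0.26  0.   -1.5   0.58] F [-0.1 -0.3 -0.6] g 0.642
dr [-3.141e+00 -2.000e-03 -2.000e-03] deg 180.0 cm [ 6.93 -0.04 -0.09]
dr [ 0.    -0.001  0.001] deg 0.1 cm [6.93 0.04 0.09]
[([320.0, 283.0], 456.1, -236.0, 16, 16, 28.3)]
```

Request:
apply_moves:
  commands:
    - {"grip": 5.5, "linear": [2, 0, 0], "dr": [0, 0, 0]}
    - {"grip": 5.5, "linear": [2.5, 0, 0], "dr": [0, 0, 0]}
    - {"grip": 5.5, "linear": [2.4, 0, 0], "dr": [0, 0, 0]}
    - {"grip": 5, "linear": [0, 0, 0], "dr": [0, 0, 0]}
    - {"grip": 3, "linear": [0, 0, 0], "dr": [0, 0, 0]}
    - {"grip": 2, "linear": [0, 0, 0], "dr": [0, 0, 0]}
    - {"grip": 1.2, "linear": [0, 0, 0], "dr": [0, 0, 0]}
    - {"grip": 1.2, "linear": [0, 0, 0], "dr": [0, 0, 0]}
    - {"grip": 1.2, "linear": [0, 0, 0], "dr": [0, 0, 0]}
    - {"grip": 1.2, "linear": [0, 0, 0], "dr": [0, 0, 0]}
  grip_force: 45

```text
t: 23.88
eef_pos: [0.4559, -0.2363, 0.0926]
ee_rot: [0.607, -0.363, -0.607, -0.362]
contact_force: [-5.9, -0.1, 5.6]
gripper_width: 0.195
```

```bash
python3 - <<'E'
from h import *;from plant import bot
s=bot.read_state();show(s)
# arc rows: step a rad; tool y points opposite to travel. shift in turning tool frame
for a in(.05,.055):
    print(a,"chord cm",28*np.sin(a/2),"along -y",28*np.sin(a/2)*np.cos(a/2),"z",28*np.sin(a/2)**2)
E
```

```text
t 23.88 p [ 0.4559 -0.2363  0.0926] ty [-0.881 -0.474  0.   ] tx [ 0.    -0.001 -1.   ] q [-0.08 -0.17 -0.37  0.   -1.37  0.58] F [-5.9 -0.1  5.6] g 0.195
0.05 chord cm 0.6999270856119453 along -y 0.6997083697894967 z 0.01749635447047255
0.055 chord cm 0.7699029515863826 along -y 0.7696118503789483 z 0.021169662673622275
```

The handle is gripped (opening 16.6 mm, close to 18). Now swinging along the arc in 0.05 rad steps.

Request:
apply_moves:
  commands:
    - {"grip": 1.2, "linear": [0, -0.35, -0.01], "dr": [0.025, 0, 0]}
    - {"grip": 1.2, "linear": [0, -0.7, -0.02], "dr": [0.05, 0, 0]}
    - {"grip": 1.2, "linear": [0, -0.7, -0.02], "dr": [0.05, 0, 0]}
    - {"grip": 1.2, "linear": [0, -0.7, -0.02], "dr": [0.05, 0, 0]}
    - {"grip": 1.2, "linear": [0, -0.7, -0.02], "dr": [0.05, 0, 0]}
    - {"grip": 1.2, "linear": [0, -0.35, -0.01], "dr": [0.025, 0, 0]}
    - {"grip": 1.2, "linear": [0, 0, 0], "dr": [0, 0, 0]}
  grip_force: 60

```text
t: 24.75
eef_pos: [0.4883, -0.2239, 0.0926]
ee_rot: [0.557, -0.436, -0.557, -0.435]
contact_force: [-7.1, -0.7, 7.3]
gripper_width: 0.195
```

```bash
cat >>h.py <<'E'
def theta(s):
    d=np.array(s["eef_pos"][:2])-[.522,-.3583];print("r",np.hypot(*d).round(4),"theta",np.radians(118.3)-np.arctan2(d[1],d[0]))
E
python3 - <<'E'
from h import *;from plant import bot
s=bot.read_state();show(s);theta(s)
E
```

```text
t 24.75 p [ 0.4883 -0.2239  0.0926] ty [-0.97  -0.241  0.001] tx [-0.001 -0.001 -1.   ] q [-0.05 -0.1  -0.31  0.   -1.37  0.3 ] F [-7.1 -0.7  7.3] g 0.195
r 0.1385 theta 0.2480256679270001
```

Request:
apply_moves:
  commands:
    - {"grip": 1.2, "linear": [0, -0.5, -0.01], "dr": [0.035, 0, 0]}
    - {"grip": 1.2, "linear": [0, -0.7, -0.02], "dr": [0.05, 0, 0]}
    - {"grip": 1.2, "linear": [0, -0.7, -0.02], "dr": [0.05, 0, 0]}
    - {"grip": 1.2, "linear": [0, -0.7, -0.02], "dr": [0.05, 0, 0]}
    - {"grip": 1.2, "linear": [0, -0.7, -0.02], "dr": [0.05, 0, 0]}
    - {"grip": 1.2, "linear": [0, -0.6, -0.02], "dr": [0.045, 0, 0]}
    - {"grip": 1.2, "linear": [0, -0.4, -0.01], "dr": [0.03, 0, 0]}
    - {"grip": 1.2, "linear": [0, 0, 0], "dr": [0, 0, 0]}
    - {"grip": 1.2, "linear": [0, 0, 0], "dr": [0, 0, 0]}
    - {"grip": 1.2, "linear": [0, 0, 0], "dr": [0, 0, 0]}

```text
t: 26.0
eef_pos: [0.5303, -0.2202, 0.0926]
ee_rot: [-0.483, 0.517, 0.483, 0.515]
contact_force: [-8.9, 0.1, 7.5]
gripper_width: 0.192
```

```bash
python3 - <<'E'
from h import *;from plant import bot
s=bot.read_state();show(s);theta(s)
c=bot.read_camera("wrist");t=bot.read_camera("top");e=bot.read_camera("scene")
cv2.imwrite("pics/f1.png",np.hstack([cv2.resize(c["color"],(400,300)),cv2.resize(t["color"][170:305,380:560],(400,300),interpolation=2)]))
cv2.imwrite("pics/f2.png",e["color"])
for xy in((.622,.221),(.437,.302)):print(toprect(t,xy,.04,.06))
E
```

```text
t 26.0 p [ 0.5303 -0.2202  0.0926] ty [-0.998  0.066  0.002] tx [-0.002 -0.001 -1.   ] q [-0.04  0.   -0.21  0.   -1.36 -0.02] F [-8.9  0.1  7.5] g 0.192
r 0.1383 theta 0.5536640235987913
(np.int64(235), 621.4, 221.0, 52.6, 34.7, 3.8, np.float64(0.0507))
(np.int64(277), 436.7, 301.9, 49.4, 35.5, 5.1, np.float64(0.0504))
```

View pics/f1.png

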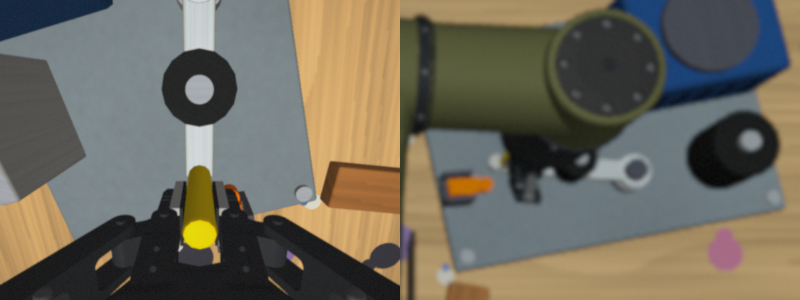

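View pics/f2.png

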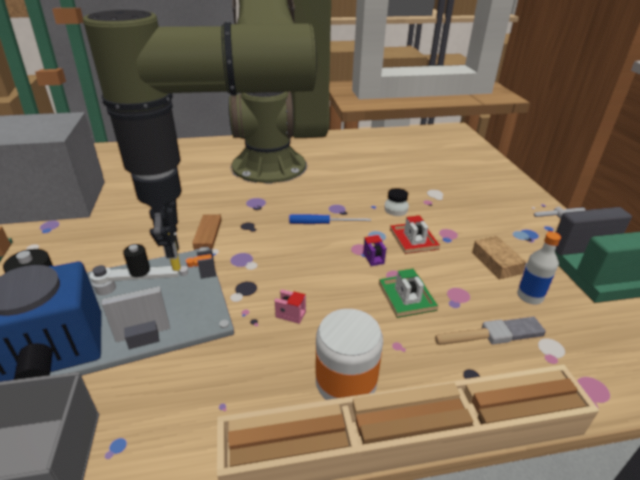

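Both blocks sit in their nests and the bystanders look untouched. The arm is gripped past the pawl, with the handle at (200,230) between the pads. I'll do one last angle check from the roller position, then hand in.

```bash
python3 - <<'E'
from h import *;from plant import bot
c=bot.read_camera("wrist");q=cloud(c).reshape(-1,3);m=(abs(q[:,2]-.108)<.005)&(np.hypot(q[:,0]-.526,q[:,1]+.286)<.032)
x,r=cv2.minEnclosingCircle((q[m,:2]*1000).astype(np.float32));print(x,r)
th=np.radians(118.3)-np.arctan2(x[1]+358.3,x[0]-522);print("theta roller",th)
s=bot.read_state();theta(s);show(s)
if .49<th<.61: print(bot.job_done())
E
```

```text
(526.7137451171875, -286.6405944824219) 19.979446411132812
theta roller 0.5596134000289754
r 0.1383 theta 0.5536714285615263
t 26.2 p [ 0.5303 -0.2202  0.0926] ty [-0.998  0.066  0.002] tx [-0.002 -0.001 -1.   ] q [-0.04  0.   -0.21  0.   -1.36 -0.02] F [-9.5 -0.   8.7] g 0.193
the job is handed in; nothing more can be done
None
```

The job is done and handed in at 26.2 s of robot time, in the order asked.

- **Blocks:** the green-tagged block is in the green nest and the red-tagged one is in the red nest. Close-up depth checks showed both flat on the pocket floor, with tops at 52.2 mm, centred to about 1 mm. The pink and purple look-alikes were not touched, and the other bench items look undisturbed in the last scene picture.
- **Tensioner:** I gripped the yellow handle and swung the arm along its arc past the pawl. The gripper is still holding it against the spring, with about 9 N on the handle.
- **Arm angle:** the gripper position gives 0.554 rad and the roller position gives 0.560 rad. Both are past the 0.47 click and short of the 0.62 stop. I judged the click from this angle, not from a direct reading of the pawl.

**Discrepancies:**
- My first wrist picture was taken while the arm was still swinging and was about 4 mm off. I measured again once it had settled, before the first grasp.
- In the final far-off top view the block tops read 1–2 mm lower than in the close-ups. I put that down to the coarse view.

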